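Clamp the bare hard disk with the outer ring, leaving the inner knob as set

ROBOT

A 7-joint arm with a two-finger parallel gripper is mounted at the origin on a cart in front of the work surface, level with it; the furniture and walls round the work are solid. World frame = base frame: x ahead of the robot, y to its left, z up, the work surface at z = 0. Lengths are in m, angles in rad, forces in N, time in s.
With the tool pointing down it reaches from about 0.4 to 0.85 m from the base axis. Payload 4.5 kg.
Tool frame: the origin (TCP) lies between the finger pads; the fingertips stand ahead of it and the grasp point (between the pads) lies 11 mm behind it (r.nose_length is the z of the fingertips in the tool frame, in m); z points along the fingers, y is the line along which they close (so a half turn about z gives the same grasp; the last joint's range is limited). The gripper opens to 88 mm and grips with 3 to 60 N. Pads are 18 mm wide; open, the fingers measure 123 mm over their backs; the gripper's body (75 mm by 187 mm) begins 45 mm behind the grasp point.
Start: joints at [1.189, 0.689, -0.195, 1.565, 0.157, 0.902, -0.215], TCP at [0.252, -0.572, 0.247] pointing down, gripper open.
Joint ranges: [-3.01, 3.01], [-0.46, 2.08], [-1.47, 1.51], [0.13, 2.56], [-1, 4.14], [0.04, 2.09], [-2.66, 2.66]. Speed limits (rad/s): [2.57, 2.57, 3.14, 3.14, 3.14, 3.14, 3.14].

INTERFACE

Orientations are given as a rotation vector (axis times angle).
In Python, from rig import r gives the robot as it stands.
- The arm moves only by the shell command python3 -m jog 'ROWS' [FORCE]. ROWS is text: rows parted by semicolons, each of 7 numbers parted by spaces: the shift along the world's x, y, z as a fraction of full scale, then the turn, a rotation vector about the world's x, y, z as a fraction of full scale, then the opening, from -1 (shut) to 1 (fully open). A call has 1 to 12 rows; each row is the pose to reach, as a shift and turn from the pose commanded when the call began; what a row does not reach only later rows make up. Full scale, the value 1, is 0.25 m for a shift and 90 degrees for a turn. A row lasts 1/12 s, in which the tool goes at most 41.7 mm and 7.16 degrees, less where a joint would pass 70% of its speed; a pose out of reach is approached as far as the arm can. A call with a number of a shift or a turn outside -1 to 1 is refused whole. A call with a gripper value outside its range is refused whole. The fingers move at their own pace and stop on an object; FORCE is the grip in N (left out, the last holds). Time passes only in rows, so rows that repeat a pose let the fingers close. It gives the time, the measured TCP pose, the force, the opening and the grip force at its end, in the units of the state.
- r.get_obs(): the state, without advancing time (a new reading comes with each control period).
- r.grab_frame(name): name is "side" or "top"; returns a dict with "pixels" (400x640x3 uint8, red, green, blue), "intrinsics" (3x3 intrinsics, pixels), "k1" (the pictures are not rectified: a ray, as slopes to the right and down, at radius r is drawn at 1 + k1 r^2 times it, then the intrinsics apply), "eye" and "orientation" of the camera in the world. Camera axes: x right, y up, looking along -z (the intrinsics and any distortion apply to the point x, -y, -z); pixel columns grow to the right and rows downward; lengths in m; the calibration is good to about 2 mm. A picture is of the moment at which its call begins. There is no depth.
- r.hand_in(): hands the job in; it is judged then, once.
The state is a dict: "clock": time; "q": joint angles; "dq": joint speeds; "joint_torque": joint torques, N m; "eef_pos": TCP position; "tcp_rot": TCP orientation; "ft_force": force on the tool from outside, world axes, zero at the start; "wrist_torque": the same for the moment, N m; "finger_gap": finger opening in m; "gripper_force": force on a finger pad.
Only numpy, scipy, OpenCV 4.12 (cv2) and the standard library are available. Lean on these libraries where they do the work, as an engineer would, in place of code of your own. Each camera call takes 0.05 s, during which the arm holds its last target. There are 200 camera calls.

TASK

Clamp the bare hard disk in the bench clamp: push the red outer ring round clockwise by its black finger posts until the jaw has slid the disk square against the far stop and you feel it firmly nipped, but stop there and do not force it, or the disk is crushed. Leave the silver inner knob exactly as it is set, do not shift the mug, the tape roll or the pliers, and let go of the clamp at the end.

Things in the scene. Friction and masses are not known exactly. Their poses are not given: they have to be found in the camera images.
- clamp: grey bench clamp, fixed to the bench: base plate 200 x 375 mm, 12 mm thick. Origin on the bench surface under the ring's axis; z up, y from the ring along the plate to the disk and the stop (plate from y = -95 to +280 mm, x = -100 to +100 mm). A dark drive housing 165 x 170 mm, its top 38 mm above the bench, carries the ring.
- jaw_exit (a point): fixed point on the housing where the dark jaw bar (145 mm long, top 42 mm above the bench) comes out towards the disk. The ring moves it 15 mm per radian; it is spring-backed, 4 N per mm. How far its plungers were set out beforehand is unknown (up to 14 mm), so the ring angle at which it meets the disk cannot be computed and must be felt.
- ring_axis (a point): point on the common vertical axis of ring and knob, at the ring's upper face, 53 mm above the bench. The ring stays where it is left; 5 to 7 N of tangential push on a post turns it freely. Once the disk is nipped the push rises, 1 N per 4 mm of post travel: 10 N or less is still loose, 12 to 13 N is right (firmly nipped), above 17 N the disk is crushed.
- outer_ring (a joint): angle of the red outer ring (disc 160 mm across, 12 mm thick, upper face 53 mm above the bench), rad; 0 fully open, grows clockwise seen from above (closing), hard end at 3.4. It starts at 0 to 0.4 and needs about 1.3 to 2.9 rad more; best pushed in several strokes of about 90 degrees, one post after another.
- post_1 (a point): centre of the top of the first black finger post of the ring. The four posts stand upright on the ring 65 mm from the axis, 90 degrees apart, each 18 mm thick, from 53 to 89 mm above the bench
- post_2 (a point): centre of the top of the second finger post
- post_3 (a point): centre of the top of the third finger post
- post_4 (a point): centre of the top of the fourth finger post
- inner_knob (a joint): angle of the silver inner knob, rad, clockwise from above, anywhere from -1.5 to 1.5 at the start. The knob stands in the middle of the ring, 52 mm across at its foot and 46 mm at its black top bar, from 54 to 89 mm above the bench; it turns at a touch (0.02 N m) and must keep its setting
- knob_mark (a point): outer end of the white mark on the inner knob's black bar, 23 mm from the axis, 89 mm above the bench; may not move more than 3 mm
- anvil: the fixed stop of the clamp, a dark block 190 x 22 x 34 mm on the plate; origin at the middle of the lower edge of the face that looks at the disk (253 mm from the ring axis), 12 mm above the bench; axes as the clamp's
- hdd: bare silver hard disk, 147 x 102 x 28 mm, 0.4 to 0.8 kg, lying loose on the plate between jaw and stop, 3 to 7 mm from the stop and at most 0.05 rad askew; origin at the centre of its underside, x along its long side (across the clamp), y across it
- mug: orange mug, 81 mm wide, 113 mm with its handle, 101 mm high, standing near the clamp; origin under the middle of mug and handle
- tape_clear: roll of clear tape, 90 mm across, 48 mm high, lying near the clamp; origin under its centre
- pliers: red pliers, 179 x 62 x 19 mm, lying near the clamp; origin under the middle, x along the pliers

How it is judged:
By the outcome, as a careful person would: the job done as asked, in the order asked, and still so for the second after the job is handed in, with the robot touching nothing.
It also fails if it takes over 64 s, if anything falls off the work surface, if the arm or the gripper's body presses on something with over 40 N, if the wrist force passes 120 N, or if a joint passes its speed limit or range.

## Working session

There is one attempt and no reset: what is moved stays moved. The work goes in short steps, Python scripts to look and compute and a shell command to move; the robot and the scene stay as the last step left them, time stands still between calls to the robot, and variables do not carry over. Pictures are saved under pics/ and viewed, at most 10 in all, crops included, and the job is handed in when it is done.

```bash
mkdir -p pics; ls
cat > h.py <<'E'
import numpy as np, cv2
from rig import r
from scipy.spatial.transform import Rotation as R
def rot(o):
    o=np.array(o,float)
    return o if o.shape==(3,3) else (R.from_rotvec(o).as_matrix() if o.size==3 else R.from_quat(o).as_matrix())
def ray(f,u,v):
    K=np.array(f["intrinsics"]);k=f["k1"]
    p=cv2.undistortPoints(np.array([[[u,v]]],float),K,np.array([k,0,0,0.]))[0,0]
    d=rot(f["orientation"])@np.array([p[0],-p[1],-1.]);return np.array(f["eye"]),d
def onz(f,u,v,z):
    e,d=ray(f,u,v);return e+d*(z-e[2])/d[2]
def proj(f,P):
    c=rot(f["orientation"]).T@(np.array(P)-np.array(f["eye"]))
    s=np.array([c[0],-c[1]])/-c[2];s=s*(1+f["k1"]*(s@s));K=np.array(f["intrinsics"])
    return K[:2,:2]@s+K[:2,2]
def grab(n,save=None):
    f=r.grab_frame(n)
    if save: cv2.imwrite("pics/"+save,cv2.cvtColor(f["pixels"],cv2.COLOR_RGB2BGR))
    return f
E
python3 - <<'E'
from h import *
for n in("top","side"):
    f=grab(n,n+"0.png");print(n,f["eye"],f["orientation"],f["intrinsics"],f["k1"])
o=r.get_obs();print(o,r.nose_length)
E
```

```text
pics
top [ 0.43771293 -0.01061137  1.20489842] [ 0.11254085 -0.10549011 -1.56336464] [[371.45495401   0.         318.50564019]
 [  0.         371.45495401 199.66533689]
 [  0.           0.           1.        ]] -0.06710967202768255
side [ 0.50020266 -0.8662604   0.8846705 ] [ 0.82196178 -0.03012677 -0.10607175] [[423.48411305   0.         323.27218903]
 [  0.         423.48411305 197.44672956]
 [  0.           0.           1.        ]] 0.026812960171986654
{'clock': 0.1, 'q': array([ 1.18882337,  0.68987588, -0.19450142,  1.56619158,  0.15734023,
        0.90253634, -0.21511246]), 'dq': array([-0.00012896, -0.00186686,  0.0012235 , -0.00204174, -0.00091423,
        0.0008507 , -0.00179496]), 'joint_torque': array([-2.84212263e-03, -5.28493595e+01, -1.27152286e+00, -1.53837579e+01,
       -5.26129582e-02,  1.97774454e-03,  5.01028876e-05]), 'eef_pos': array([ 0.25216004, -0.57128701,  0.24601781]), 'tcp_rot': array([-3.07242255e+00, -6.48187877e-01,  7.77748937e-04]), 'ft_force': array([-0.62585648,  0.23160072,  0.26392114]), 'wrist_torque': array([0.02154186, 0.02990007, 0.02884891]), 'gripper_force': 0.0, 'finger_gap': 0.08789644332764977} 0.008
```

View pics/top0.png

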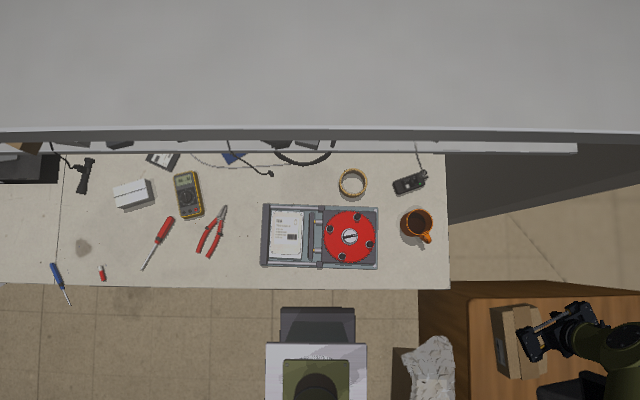

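View pics/side0.png

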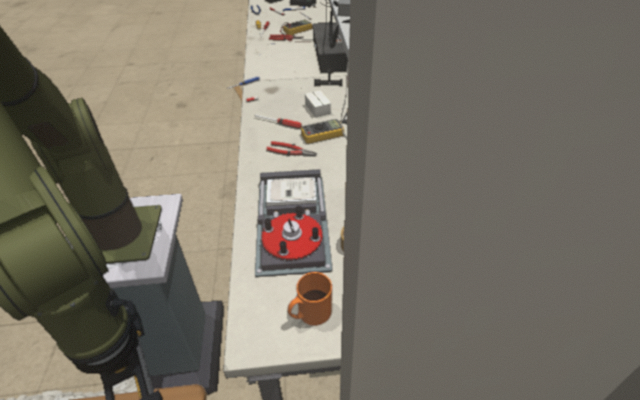

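The top view shows the ring at about (349,237), the disk at (288,235), the mug at (417,225), the tape at (352,183) and the pliers at (212,231). Next I'll measure them.

Run:
```python
from h import *
f=grab("top");g=grab("side")
def red(f,box):
    p=f["pixels"].astype(int);m=((p[...,0]>120)&(p[...,1]<60)&(p[...,2]<60)).astype(np.uint8)
    M=np.zeros_like(m);x0,y0,x1,y1=box;M[y0:y1,x0:x1]=m[y0:y1,x0:x1];return M
for n,F,b in(("top",f,(315,200,385,275)),("side",g,(250,200,335,270))):
    M=red(F,b);c,_=cv2.findContours(M,0,1);c=max(c,key=cv2.contourArea)
    # ring fit on the plane z=.053
    P=np.array([onz(F,*q[0],.053)[:2] for q in cv2.convexHull(c)])
    (cx,cy),rad=cv2.minEnclosingCircle(P.astype(np.float32))
    A=np.c_[2*P,np.ones(len(P))];s=np.linalg.lstsq(A,(P**2).sum(1),rcond=None)[0]
    print(n,"ring",cx,cy,rad,"ls",s[:2],np.sqrt(s[2]+s[:2]@s[:2]))
    hull=np.zeros_like(M);cv2.fillConvexPoly(hull,cv2.convexHull(c),1)
    dk=((F["pixels"].max(2)<70)&(hull>0)).astype(np.uint8)
    k,l,st,ce=cv2.connectedComponentsWithStats(dk)
    for i in range(1,k):
        if st[i,4]>8:
            q=onz(F,*ce[i],.075);d=q[:2]-s[:2];print("  dark",ce[i].round(1),st[i,4],q.round(3),"r",np.hypot(*d).round(3),"ang",np.degrees(np.arctan2(d[1],d[0])).round(1))
    x0,y0,x1,y1=(255,195,385,275) if n=="top" else (250,165,335,275)
    cv2.imwrite(f"pics/{n}c.png",cv2.resize(cv2.cvtColor(F["pixels"][y0:y1,x0:x1],4),None,fx=5,fy=5,interpolation=2))
for u,v in((263,205),(264,266),(378,206),(378,269)): print(onz(f,u,v,.012).round(3))
print("mug",onz(f,417,225,.1),"tape",onz(f,352,183,.048),"pliers",onz(f,212,231,.01), "cabinet edge", onz(f,350,130,.0))
```

```text
top ring 0.4847973585128784 -0.09972689300775528 0.08044159412384033 ls [ 0.48461566 -0.09938642] 0.07937205228314793
  dark [356.8 216.2] 30 [ 0.545 -0.122  0.075] r 0.065 ang -20.6
  dark [329.5 228.2] 27 [ 0.508 -0.039  0.075] r 0.065 ang 68.7
  dark [347.2 236.4] 18 [ 0.483 -0.093  0.075] r 0.007 ang 99.6
  dark [369.4 243.8] 30 [ 0.461 -0.16   0.075] r 0.065 ang -111.0
  dark [341.6 256.1] 27 [ 0.424 -0.076  0.075] r 0.065 ang 158.4
side ring 0.48531296849250793 -0.11170697957277298 0.0780135914683342 ls [ 0.48965784 -0.11582537] 0.07308396535365962
  dark [314.6 233.4] 44 [ 0.544 -0.131  0.075] r 0.057 ang -15.5
  dark [282.8 247.5] 47 [ 0.461 -0.169  0.075] r 0.06 ang -118.2
[0.586 0.175 0.012]
[0.391 0.167 0.012]
[ 0.585 -0.198  0.012]
[ 0.383 -0.195  0.012]
mug [ 0.51706615 -0.29982172  0.1       ] tape [ 0.65318456 -0.11076824  0.048     ] pliers [0.50094444 0.33905899 0.01      ] cabinet edge [ 0.84383332 -0.10979406  0.        ]
```

View pics/topc.png

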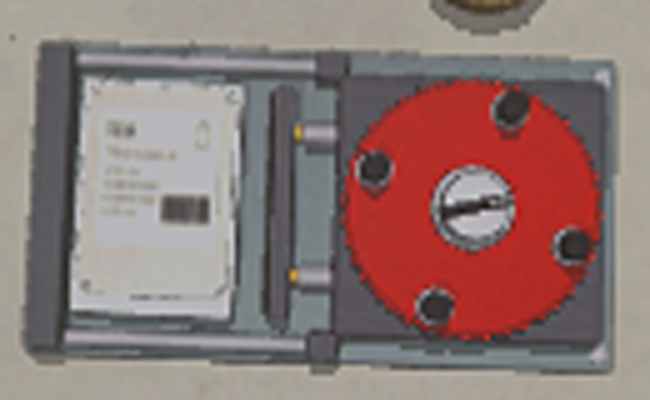

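The ring centre is at (0.485, -0.0995) with a fitted radius of 79 mm (80 given). The posts sit at r = 65 mm, at angles 159, 69, -21 and -111°. I'll straddle the post at 159° with the tool's y axis along the tangent, turn 159→69°, and repeat with the next post.

```bash
W='0.48 1 -0.2 0 0 0.75 -0.09'; python3 -m jog '0.48 1 -0.2 0 0 0.75 -0.09; 0.48 1 -0.2 0 0 0.75 -0.09; 0.48 1 -0.2 0 0 0.75 -0.09; 0.48 1 -0.2 0 0 0.75 -0.09; 0.48 1 -0.2 0 0 0.75 -0.09; 0.48 1 -0.2 0 0 0.75 -0.09; 0.48 1 -0.2 0 0 0.75 -0.09; 0.48 1 -0.2 0 0 0.75 -0.09; 0.48 1 -0.2 0 0 0.75 -0.09; 0.48 1 -0.2 0 0 0.75 -0.09; 0.48 1 -0.2 0 0 0.75 -0.09; 0.48 1 -0.2 0 0 0.75 -0.09' 10
python3 -c "
from h import *
o=r.get_obs();print(o['eef_pos'],rot(o['tcp_rot']).round(3),o['q'].round(2))"
```

```text
clock: 1.2
eef_pos: [0.3724, -0.3219, 0.1967]
tcp_rot: [-2.198, -2.244, -0.0]
ft_force: [-0.1, -0.3, -0.0]
finger_gap: 0.0402
gripper_force: 0.0
[ 0.37238168 -0.32186838  0.19665899] [[-0.021  1.     0.   ]
 [ 1.     0.021  0.   ]
 [ 0.     0.    -1.   ]] [ 0.91  0.63 -0.47  2.    0.48  0.62  0.15]
```

```bash
python3 -m jog '0.207 0.984 -0.28 0 0 0.75 -0.09; 0.207 0.984 -0.28 0 0 0.75 -0.09; 0.207 0.984 -0.28 0 0 0.75 -0.09; 0.207 0.984 -0.28 0 0 0.75 -0.09; 0.207 0.984 -0.28 0 0 0.75 -0.09; 0.207 0.984 -0.28 0 0 0.75 -0.09; 0.207 0.984 -0.28 0 0 0.75 -0.09; 0.207 0.984 -0.28 0 0 0.75 -0.09; 0.207 0.984 -0.28 0 0 0.75 -0.09; 0.207 0.984 -0.28 0 0 0.75 -0.09; 0.207 0.984 -0.28 0 0 0.75 -0.09; 0.207 0.984 -0.28 0 0 0.75 -0.09'
python3 -c "
from h import *
o=r.get_obs();print(o['eef_pos'],rot(o['tcp_rot']).round(3)[:,1],o['q'].round(2))
f=grab('side');cv2.imwrite('pics/s1.png',cv2.resize(cv2.cvtColor(f['pixels'][130:330,190:350],4),None,fx=3,fy=3))"
```

```text
clock: 2.2
eef_pos: [0.4244, -0.076, 0.1267]
tcp_rot: [0.583, 3.087, 0.0]
ft_force: [0.4, -0.5, -0.2]
finger_gap: 0.0403
gripper_force: 0.0
[ 0.42436028 -0.07596221  0.12674377] [0.364 0.931 0.   ] [ 0.4   0.73 -0.52  2.23  0.95  0.42  0.28]
```

View pics/s1.png

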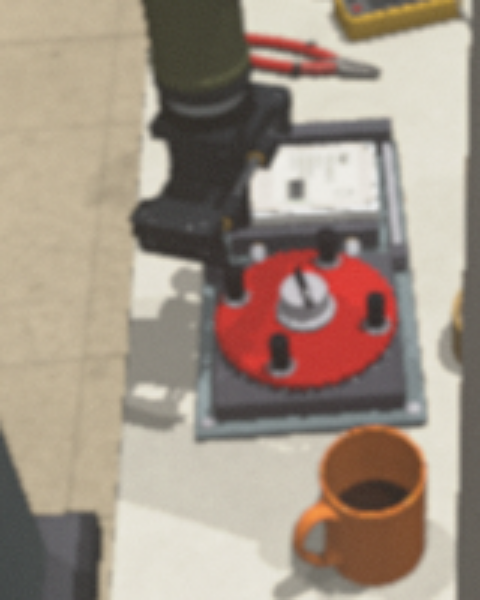

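```bash
python3 -m jog '0 0 -0.1 0 0 0 -0.09; 0 0 -0.2 0 0 0 -0.09; 0 0 -0.228 0 0 0 -0.09; 0 0 -0.228 0 0 0 -0.4; 0 0 -0.228 0 0 0 -0.4; 0 0 -0.228 0 0 0 -0.4; 0 0 -0.228 0 0 0 -0.5;0 0 -0.228 0 0 0 -0.5;0 0 -0.228 0 0 0 -0.5' 30
python3 - <<'E'
import numpy as np
# arc rows from 159 deg
for a in range(0,91,6):
    p=np.radians(159);q=np.radians(159-a)
    d=65/250*np.array([np.cos(q)-np.cos(p),np.sin(q)-np.sin(p)]);print(a,d.round(3),round(-a/90,3))
E
```

```text
clock: 3.0
eef_pos: [0.4246, -0.0759, 0.0703]
tcp_rot: [0.578, 3.087, 0.001]
ft_force: [0.1, 0.5, -0.2]
finger_gap: 0.0219
gripper_force: 0.0
0 [0. 0.] 0.0
6 [0.011 0.025] -0.067
12 [0.025 0.048] -0.133
18 [0.041 0.07 ] -0.2
24 [0.059 0.091] -0.267
30 [0.079 0.109] -0.333
36 [0.101 0.125] -0.4
42 [0.125 0.138] -0.467
48 [0.15 0.15] -0.533
54 [0.175 0.158] -0.6
60 [0.202 0.164] -0.667
66 [0.229 0.166] -0.733
72 [0.256 0.166] -0.8
78 [0.283 0.164] -0.867
84 [0.31  0.158] -0.933
90 [0.336 0.15 ] -1.0
```

```bash
python3 -m jog '0.011 0.025 0 0 0 -0.067 -0.5;0.025 0.048 0 0 0 -0.133 -0.5;0.041 0.070 0 0 0 -0.2 -0.5;0.059 0.091 0 0 0 -0.267 -0.5;0.079 0.109 0 0 0 -0.333 -0.5;0.101 0.125 0 0 0 -0.4 -0.5;0.125 0.138 0 0 0 -0.467 -0.5;0.150 0.150 0 0 0 -0.533 -0.5;0.175 0.158 0 0 0 -0.6 -0.5;0.202 0.164 0 0 0 -0.667 -0.5;0.202 0.164 0 0 0 -0.667 -0.5;0.202 0.164 0 0 0 -0.667 -0.5'
python3 -c "
from h import *
def s():pass
o=r.get_obs();print(o['eef_pos'],o['ft_force'],o['q'].round(2))
f=grab('top');cv2.imwrite('pics/t2.png',cv2.resize(cv2.cvtColor(f['pixels'][195:275,255:385],4),None,fx=5,fy=5))"
```

```text
clock: 4.0
eef_pos: [0.4727, -0.0366, 0.0698]
tcp_rot: [-2.045, -2.383, 0.007]
ft_force: [-3.4, -3.2, 2.4]
finger_gap: 0.0222
gripper_force: 2.1
[ 0.47269481 -0.03662208  0.06979027] [-3.39612253 -3.19956799  2.38468496] [ 0.11  0.83 -0.22  2.14  0.73  0.25 -0.6 ]
```

View pics/t2.png

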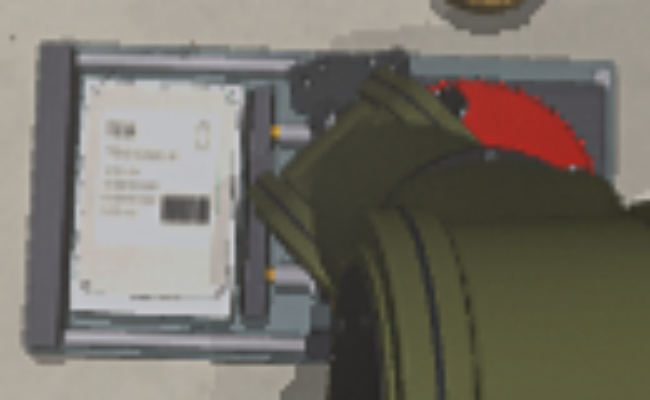

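The jaw has moved about 16 mm for 60° of ring turn, as expected, and it's now close to the disk. From here I'll go slowly and read the tangential force while the ring is still moving.

```bash
cat > arc.py <<'E'
import numpy as np,sys
p0=float(sys.argv[1]);st=float(sys.argv[2]);n=int(sys.argv[3]);p=np.radians(p0)
for i in range(1,n+1):
    q=np.radians(p0-st*i);d=.26*np.array([np.cos(q)-np.cos(p),np.sin(q)-np.sin(p)]);print("%.4f %.4f 0 0 0 %.4f -0.5"%(*d,-st*i/90),end="; ")
print()
E
cat > ft.py <<'E'
from h import *
C=np.array([.4847,-.0995])
o=r.get_obs();d=o['eef_pos'][:2]-C;u=d/np.hypot(*d);t=np.array([u[1],-u[0]]);F=o['ft_force'][:2]
print("clk",round(o['clock'],2),"phi",np.degrees(np.arctan2(d[1],d[0])).round(2),"r",np.hypot(*d).round(4),"push",(-F@t).round(2),"rad",(F@u).round(2),"fz",o['ft_force'][2].round(2),"gap",o['finger_gap'].round(4))
E
python3 ft.py; python3 arc.py 99 1.5 12; python3 arc.py 81 1 12
```

```text
0.0067 0.0010 0 0 0 -0.0167 -0.5; 0.0135 0.0018 0 0 0 -0.0333 -0.5; 0.0203 0.0024 0 0 0 -0.0500 -0.5; 0.0271 0.0028 0 0 0 -0.0667 -0.5; 0.0339 0.0031 0 0 0 -0.0833 -0.5; 0.0407 0.0032 0 0 0 -0.1000 -0.5; 0.0475 0.0031 0 0 0 -0.1167 -0.5; 0.0543 0.0028 0 0 0 -0.1333 -0.5; 0.0611 0.0024 0 0 0 -0.1500 -0.5; 0.0679 0.0018 0 0 0 -0.1667 -0.5; 0.0746 0.0010 0 0 0 -0.1833 -0.5; 0.0813 0.0000 0 0 0 -0.2000 -0.5; 
0.0045 -0.0007 0 0 0 -0.0111 -0.5; 0.0089 -0.0016 0 0 0 -0.0222 -0.5; 0.0134 -0.0025 0 0 0 -0.0333 -0.5; 0.0178 -0.0035 0 0 0 -0.0444 -0.5; 0.0222 -0.0045 0 0 0 -0.0556 -0.5; 0.0266 -0.0057 0 0 0 -0.0667 -0.5; 0.0310 -0.0069 0 0 0 -0.0778 -0.5; 0.0353 -0.0082 0 0 0 -0.0889 -0.5; 0.0397 -0.0095 0 0 0 -0.1000 -0.5; 0.0440 -0.0110 0 0 0 -0.1111 -0.5; 0.0483 -0.0125 0 0 0 -0.1222 -0.5; 0.0525 -0.0141 0 0 0 -0.1333 -0.5; Traceback (most recent call last):
  File "ft.py", line 4, in <module>
    print("clk",round(o['clock'],2),"phi",np.degrees(np.arctan2(d[1],d[0])).round(2),"r",np.hypot(*d).round(4),"push",(-F@t).round(2),"rad",(F@u).round(2),"fz",o['ft_force'][2].round(2),"gap",o['finger_gap'].round(4))
                                                                                                                                                                                                ^^^^^^^^^^^^^^^^^^^^^
AttributeError: 'float' object has no attribute 'round'
```

```bash
sed -i "s/o\['finger_gap'\].round(4)/round(float(o['finger_gap']),4)/" ft.py; python3 ft.py; python3 -m jog '0.0067 0.0010 0 0 0 -0.0167 -0.5; 0.0135 0.0018 0 0 0 -0.0333 -0.5; 0.0203 0.0024 0 0 0 -0.0500 -0.5; 0.0271 0.0028 0 0 0 -0.0667 -0.5; 0.0339 0.0031 0 0 0 -0.0833 -0.5; 0.0407 0.0032 0 0 0 -0.1000 -0.5' >/dev/null; python3 ft.py
python3 -m jog '0.0068 -0.0001 0 0 0 -0.0167 -0.5; 0.0136 -0.0004 0 0 0 -0.0333 -0.5; 0.0204 -0.0008 0 0 0 -0.05 -0.5; 0.0272 -0.0014 0 0 0 -0.0667 -0.5; 0.0339 -0.0022 0 0 0 -0.0833 -0.5; 0.0406 -0.0032 0 0 0 -0.1 -0.5' >/dev/null; python3 ft.py;  python3 arc.py 81 1.5 6
```

```text
clk 4.05 phi 100.81 r 0.0641 push 4.15 rad -3.26 fz 2.5 gap 0.022
clk 4.55 phi 92.89 r 0.0639 push 6.07 rad -3.17 fz 5.53 gap 0.0218
clk 5.05 phi 84.31 r 0.0639 push 6.99 rad -2.61 fz 6.15 gap 0.022
0.0067 -0.0012 0 0 0 -0.0167 -0.5; 0.0134 -0.0025 0 0 0 -0.0333 -0.5; 0.0200 -0.0040 0 0 0 -0.0500 -0.5; 0.0266 -0.0057 0 0 0 -0.0667 -0.5; 0.0332 -0.0075 0 0 0 -0.0833 -0.5; 0.0397 -0.0095 0 0 0 -0.1000 -0.5;
```

```bash
python3 -m jog '0.0067 -0.0012 0 0 0 -0.0167 -0.5; 0.0134 -0.0025 0 0 0 -0.0333 -0.5; 0.0200 -0.0040 0 0 0 -0.0500 -0.5; 0.0266 -0.0057 0 0 0 -0.0667 -0.5; 0.0332 -0.0075 0 0 0 -0.0833 -0.5; 0.0397 -0.0095 0 0 0 -0.1000 -0.5' >/dev/null; python3 ft.py; python3 arc.py 72 1 6
python3 - <<'E'
from h import *
f=grab('top');cv2.imwrite('pics/t3.png',cv2.resize(cv2.cvtColor(f['pixels'][195:275,255:385],4),None,fx=5,fy=5))
E
```

```text
clk 5.55 phi 75.48 r 0.064 push 7.14 rad -3.31 fz 6.25 gap 0.0221
0.0043 -0.0014 0 0 0 -0.0111 -0.5; 0.0086 -0.0030 0 0 0 -0.0222 -0.5; 0.0128 -0.0045 0 0 0 -0.0333 -0.5; 0.0171 -0.0062 0 0 0 -0.0444 -0.5; 0.0212 -0.0079 0 0 0 -0.0556 -0.5; 0.0254 -0.0098 0 0 0 -0.0667 -0.5;
```

View pics/t3.png

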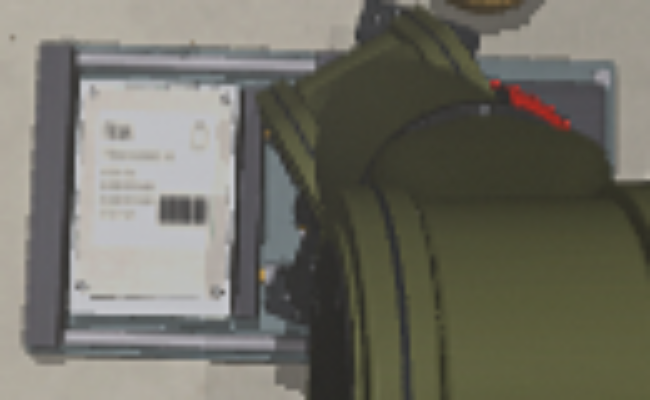

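The jaw has met the disk and squared it up, and the push is still 7 N, so it's only sliding. I'll carry on in small steps.

```bash
python3 -m jog '0.0043 -0.0014 0 0 0 -0.0111 -0.5; 0.0086 -0.0030 0 0 0 -0.0222 -0.5; 0.0128 -0.0045 0 0 0 -0.0333 -0.5; 0.0171 -0.0062 0 0 0 -0.0444 -0.5; 0.0212 -0.0079 0 0 0 -0.0556 -0.5; 0.0254 -0.0098 0 0 0 -0.0667 -0.5' >/dev/null; python3 ft.py; python3 arc.py 66 1 6; python3 arc.py 60 1 6;python3 arc.py 54 1 6;python3 arc.py 48 1 6
```

```text
clk 6.1 phi 69.54 r 0.0641 push 7.75 rad -2.76 fz 6.49 gap 0.0222
0.0041 -0.0019 0 0 0 -0.0111 -0.5; 0.0082 -0.0038 0 0 0 -0.0222 -0.5; 0.0123 -0.0059 0 0 0 -0.0333 -0.5; 0.0163 -0.0080 0 0 0 -0.0444 -0.5; 0.0203 -0.0101 0 0 0 -0.0556 -0.5; 0.0242 -0.0124 0 0 0 -0.0667 -0.5; 
0.0039 -0.0023 0 0 0 -0.0111 -0.5; 0.0078 -0.0047 0 0 0 -0.0222 -0.5; 0.0116 -0.0071 0 0 0 -0.0333 -0.5; 0.0154 -0.0096 0 0 0 -0.0444 -0.5; 0.0191 -0.0122 0 0 0 -0.0556 -0.5; 0.0228 -0.0148 0 0 0 -0.0667 -0.5; 
0.0036 -0.0027 0 0 0 -0.0111 -0.5; 0.0072 -0.0055 0 0 0 -0.0222 -0.5; 0.0108 -0.0083 0 0 0 -0.0333 -0.5; 0.0143 -0.0112 0 0 0 -0.0444 -0.5; 0.0178 -0.0141 0 0 0 -0.0556 -0.5; 0.0211 -0.0171 0 0 0 -0.0667 -0.5; 
0.0033 -0.0031 0 0 0 -0.0111 -0.5; 0.0066 -0.0062 0 0 0 -0.0222 -0.5; 0.0099 -0.0094 0 0 0 -0.0333 -0.5; 0.0131 -0.0126 0 0 0 -0.0444 -0.5; 0.0162 -0.0159 0 0 0 -0.0556 -0.5; 0.0192 -0.0192 0 0 0 -0.0667 -0.5;
```

```bash
python3 -m jog '0.0041 -0.0019 0 0 0 -0.0111 -0.5; 0.0082 -0.0038 0 0 0 -0.0222 -0.5; 0.0123 -0.0059 0 0 0 -0.0333 -0.5; 0.0163 -0.0080 0 0 0 -0.0444 -0.5; 0.0203 -0.0101 0 0 0 -0.0556 -0.5; 0.0242 -0.0124 0 0 0 -0.0667 -0.5' >/dev/null; python3 ft.py
```

```text
clk 6.6 phi 63.55 r 0.0642 push 7.58 rad -2.06 fz 6.34 gap 0.0223
```

```bash
python3 -m jog '0.0039 -0.0023 0 0 0 -0.0111 -0.5; 0.0078 -0.0047 0 0 0 -0.0222 -0.5; 0.0116 -0.0071 0 0 0 -0.0333 -0.5; 0.0154 -0.0096 0 0 0 -0.0444 -0.5; 0.0191 -0.0122 0 0 0 -0.0556 -0.5; 0.0228 -0.0148 0 0 0 -0.0667 -0.5' >/dev/null; python3 ft.py
python3 - <<'E'
from h import *
o=r.get_obs();print(o['q'].round(2))
f=grab('side');cv2.imwrite('pics/t4.png',cv2.resize(cv2.cvtColor(f['pixels'][130:330,190:350],4),None,fx=3,fy=3))
f=grab('top');cv2.imwrite('pics/t5.png',cv2.resize(cv2.cvtColor(f['pixels'][195:275,255:385],4),None,fx=5,fy=5))
E
```

```text
clk 7.1 phi 57.86 r 0.0643 push 8.57 rad -1.83 fz 5.92 gap 0.0221
[ 0.09  0.85 -0.15  2.    0.36  0.32 -0.99]
```

View pics/t5.png

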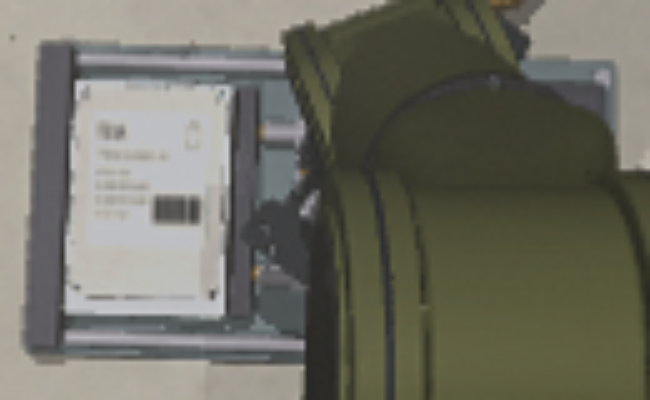

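The disk is now square against the stop and the push has begun to rise, to 8.6 N. I'll continue toward 12.5 N.

```bash
python3 -m jog '0.0036 -0.0027 0 0 0 -0.0111 -0.5; 0.0072 -0.0055 0 0 0 -0.0222 -0.5; 0.0108 -0.0083 0 0 0 -0.0333 -0.5; 0.0143 -0.0112 0 0 0 -0.0444 -0.5; 0.0178 -0.0141 0 0 0 -0.0556 -0.5; 0.0211 -0.0171 0 0 0 -0.0667 -0.5' >/dev/null; python3 ft.py
```

```text
clk 7.7 phi 52.5 r 0.0643 push 9.61 rad -1.78 fz 7.98 gap 0.0225
```

```bash
python3 -m jog '0.0033 -0.0031 0 0 0 -0.0111 -0.5; 0.0066 -0.0062 0 0 0 -0.0222 -0.5; 0.0099 -0.0094 0 0 0 -0.0333 -0.5; 0.0131 -0.0126 0 0 0 -0.0444 -0.5; 0.0162 -0.0159 0 0 0 -0.0556 -0.5; 0.0192 -0.0192 0 0 0 -0.0667 -0.5' >/dev/null; python3 ft.py;  python3 arc.py 42 1 6;  python3 arc.py 36 1 6
```

```text
clk 8.2 phi 47.12 r 0.0643 push 10.69 rad -1.94 fz 7.01 gap 0.0221
0.0030 -0.0034 0 0 0 -0.0111 -0.5; 0.0060 -0.0068 0 0 0 -0.0222 -0.5; 0.0088 -0.0104 0 0 0 -0.0333 -0.5; 0.0117 -0.0139 0 0 0 -0.0444 -0.5; 0.0144 -0.0175 0 0 0 -0.0556 -0.5; 0.0171 -0.0211 0 0 0 -0.0667 -0.5; 
0.0026 -0.0037 0 0 0 -0.0111 -0.5; 0.0052 -0.0074 0 0 0 -0.0222 -0.5; 0.0077 -0.0112 0 0 0 -0.0333 -0.5; 0.0101 -0.0150 0 0 0 -0.0444 -0.5; 0.0125 -0.0189 0 0 0 -0.0556 -0.5; 0.0148 -0.0228 0 0 0 -0.0667 -0.5;
```

```bash
python3 -m jog '0.0030 -0.0034 0 0 0 -0.0111 -0.5; 0.0060 -0.0068 0 0 0 -0.0222 -0.5; 0.0088 -0.0104 0 0 0 -0.0333 -0.5; 0.0117 -0.0139 0 0 0 -0.0444 -0.5; 0.0144 -0.0175 0 0 0 -0.0556 -0.5; 0.0171 -0.0211 0 0 0 -0.0667 -0.5' >/dev/null; python3 ft.py
```

```text
clk 8.7 phi 41.81 r 0.0643 push 11.89 rad -1.83 fz 7.9 gap 0.022
```

```bash
python3 -m jog '0.0026 -0.0037 0 0 0 -0.0111 -0.5; 0.0052 -0.0074 0 0 0 -0.0222 -0.5; 0.0060 -0.0087 0 0 0 -0.0256 -0.5' >/dev/null; python3 ft.py;python3 -m jog '0 0 0 0 0 0 -0.5;0 0 0 0 0 0 -0.5' >/dev/null; python3 ft.py
```

```text
clk 8.95 phi 39.68 r 0.0643 push 12.59 rad -1.92 fz 8.18 gap 0.0222
clk 9.12 phi 39.67 r 0.0643 push 11.76 rad -1.27 fz 8.15 gap 0.0222
```

The push reads 12.6 N moving and 11.8 N at rest, so the disk is firmly nipped. I'll ease the load off, open the fingers and lift away.

```bash
python3 -m jog '-0.009 0.011 0 0 0 0 -0.5; -0.018 0.022 0 0 0 0 -0.5; -0.018 0.022 0 0 0 0 -0.5; -0.018 0.022 0 0 0 0 -0.09;-0.018 0.022 0 0 0 0 -0.09;-0.018 0.022 0 0 0 0 -0.09;-0.018 0.022 0 0 0 0 -0.09'; python3 ft.py
```

```text
clock: 9.7
eef_pos: [0.5348, -0.0578, 0.0698]
tcp_rot: [3.008, 0.904, 0.001]
ft_force: [0.1, -0.1, 0.5]
finger_gap: 0.0399
gripper_force: 0.0
clk 9.7 phi 39.78 r 0.0652 push -0.11 rad 0.03 fz 0.51 gap 0.0399
```

Free of force. I'll lift straight up, then back away to the left and toward the robot so the camera can see.

```bash
python3 -m jog '0 0 0.1 0 0 0 -0.09; 0 0 0.2 0 0 0 -0.09; 0 0 0.35 0 0 0 -0.09; 0 0 0.5 0 0 0 -0.09; 0 0.2 0.6 0 0 0 -0.09; 0 0.4 0.6 0 0 0 -0.09; 0 0.6 0.6 0 0 0 -0.09; 0 0.8 0.6 0 0 0 -0.09; 0 1 0.6 0 0 0 -0.09; 0 1 0.6 0 0 0 -0.09;0 1 0.6 0 0 0 -0.09;0 1 0.6 0 0 0 -0.09'
python3 - <<'E'
from h import *
f=grab('top');cv2.imwrite('pics/t6.png',cv2.resize(cv2.cvtColor(f['pixels'][165:285,190:450],4),None,fx=3,fy=3))
E
```

```text
clock: 10.7
eef_pos: [0.5337, 0.1971, 0.2197]
tcp_rot: [-3.003, -0.915, -0.001]
ft_force: [0.7, -1.6, 0.7]
finger_gap: 0.0402
gripper_force: 0.0
```

View pics/t6.png

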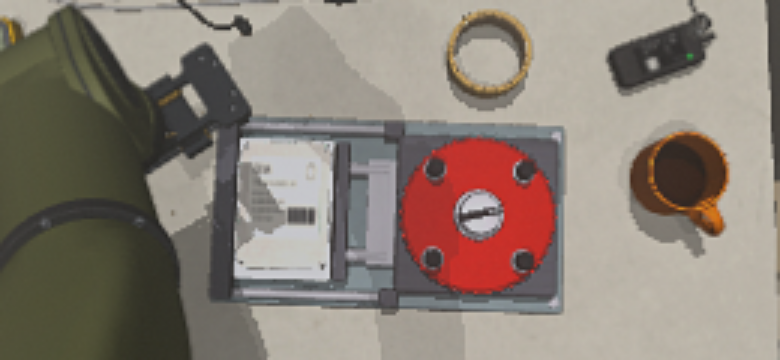

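The disk sits square between the jaw and the stop. The knob mark looks unchanged, and the mug and tape haven't moved.

```bash
python3 -c "
from rig import r
print(r.hand_in())"
```

```text
the job is handed in; nothing more can be done
None
```

The disk is clamped square against the stop at about 12.6 N of push, the gripper has let go of the clamp, and the job is handed in at about 11 s; the knob, mug and tape look unmoved in the last picture, while the arm hid the pliers there, though it worked well clear of them.

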